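# Strip the drill jig and sort its bolts

### The job

Clear up the drill jig: lift the aluminium jig plate straight up off its two dowels, keeping it level, and lay it flat on the middle of the cork mat, its length along the mat's length. Lay each of the three loose bolts lengthways in the middle of its own tray: the bright one in the white tray, the black one in the black tray, the rusty one in the red tray. Leave the rusty nut where it lies.

Things in the scene. Friction and masses are not known exactly. Their poses are not given: they have to be found in the camera images.
- bright_bolt_mid (a point): Bright hex bolt, light silver-grey zinc, lying on the bench, the only bolt of that finish: 58 mm long (along its y), 22 mm across and 20 mm high; the point is its centre, 10 mm above what it lies on. It is gripped across its x, and behaves as a plain bar 22 mm wide over its full length. About 0.06 kg. 
- black_bolt_mid (a point): Black hex bolt, dark grey-black, lying on the bench, the only bolt of that finish: 68 mm long (along its y), 22 mm across and 20 mm high; the point is its centre, 10 mm above what it lies on. It is gripped across its x, and behaves as a plain bar 22 mm wide over its full length. About 0.06 kg. 
- rusty_bolt_mid (a point): Rusty hex bolt, red-brown with rust, lying on the bench, the only bolt of that finish: 42 mm long (along its y), 18 mm across and 17 mm high; the point is its centre, 8.5 mm above what it lies on. It is gripped across its x, and behaves as a plain bar 18 mm wide over its full length. About 0.06 kg. 
- white_tray: White shallow tray, fixed to the bench: 104 mm long (its x) x 80 mm wide (its y), rim 12 mm high, walls 3 mm, inner floor 5 mm above the bench. Origin at the centre of its underside, on the bench (z = 0); z up. A small lip juts 5 mm from each short side. Where it stands among the five places of trays, mat and jig base changes from start to start.
- black_tray: Black shallow tray, fixed to the bench: 104 mm long (its x) x 80 mm wide (its y), rim 12 mm high, walls 3 mm, inner floor 5 mm above the bench. Origin at the centre of its underside, on the bench (z = 0); z up. A small lip juts 5 mm from each short side. Where it stands among the five places of trays, mat and jig base changes from start to start.
- red_tray: Red shallow tray, fixed to the bench: 104 mm long (its x) x 80 mm wide (its y), rim 12 mm high, walls 3 mm, inner floor 5 mm above the bench. Origin at the centre of its underside, on the bench (z = 0); z up. A small lip juts 5 mm from each short side. Where it stands among the five places of trays, mat and jig base changes from start to start.
- cork_mat: Plain brown cork mat, fixed: 116 mm long (its x) x 80 mm wide (its y), 6 mm thick. Origin at the centre of its underside, on the bench.
- jig_base: Blue steel base of the drill jig, fixed: 112 mm (its x) x 72 mm (its y) x 12 mm high. Two steel dowels, 8 mm in diameter, stand on it at x = +42 and -42 mm and reach 30 mm above the bench. Origin at the centre of its underside, on the bench.
- jig_grip (a point): Aluminium jig plate, 104 (its x) x 56 (y) x 8 mm, flat on the blue base at the start, the dowels through its two 9 mm holes (free once raised 18 mm straight up). A black grip bar on its middle, 44 long (x), 16 wide (y), 26 mm high, is gripped across its width. The point lies in the bar over the plate's centre, 24 mm above the plate's underside (bar top: 34 mm). z up. 0.2 to 0.42 kg.
- rusty_nut_mid (a point): Rusty brown hex nut, 28 x 24 x 13 mm, loose on the bench between the robot and the bolts; the point is its centre. Not a bolt: it stays where it lies.

How it is judged:
By the outcome, as a careful person would: the job done as asked, in the order asked, and still so for the second after the job is handed in, with the robot touching nothing.
It also fails if it takes over 106 s, if anything falls off the work surface, if the arm or the gripper's body presses on something with over 40 N, if the wrist force passes 120 N, or if a joint passes its speed limit or range.

### The arm

A 7-joint arm with a two-finger parallel gripper is mounted at the origin on the work surface; the furniture and walls round the work are solid. World frame = base frame: x ahead of the robot, y to its left, z up, the work surface at z = 0. Lengths are in m, angles in rad, forces in N, time in s.
With the tool pointing down it reaches from about 0.425 to 0.925 m from the base axis. Payload 6.8 kg.
Tool frame: the origin (TCP) lies midway between the tips of the shut fingers; the grasp point (between the pads) lies 19 mm behind it; z points along the fingers, y is the line along which they close (so a half turn about z gives the same grasp; the last joint's range is limited). The gripper opens to 85 mm and grips with 20 to 120 N. Pads are 22 mm wide; open, the fingers measure 114 mm over their backs; the gripper's body (76 mm by 85 mm) begins 54 mm behind the grasp point. The pads swing forward as they close: fully open they stand 13 mm farther back than shut.
Start: joints at [-1.446, 0.477, 0.022, 1.555, -0.011, 1.109, -0.083], TCP at [0.156, 0.657, 0.231] pointing down, gripper open.
Joint ranges: [-2.96, 2.96], [-0.34, 2.1], [-1.41, 1.46], [0.24, 2.44], [-1.37, 4.51], [0.17, 1.92], [-2.96, 2.96]. Speed limits (rad/s): [2.39, 2.39, 3.14, 3.14, 3.14, 3.14, 3.14].

### API

Orientations are given as a unit quaternion [w, x, y, z].
In Python, from station import readout, imaging, hand_in gives the robot as it stands.
- The arm moves only by the tool drive_tool, never from a script. Its argument "series" is a list of rows, each a list of 5 numbers: the shift along the tool's x, y, z in cm, then the turn about the tool's z in degrees, then the closure, from -1 (fully open) to 1 (shut). A call has 1 to 8 rows; each row shifts and turns the commanded pose from where the row before left it, along the tool's axes as they then stand; what a row does not reach is not made up. A row lasts 1/10 s, in which the tool goes at most 50 mm and 8.59 degrees, less where a joint would pass 70% of its speed; a pose out of reach is approached as far as the arm can. A call with a gripper value outside its range is refused whole. The fingers move at their own pace and stop on an object; "squeeze" is the grip in N (left out, the last holds). Time passes only in rows, so rows that do not move let the fingers close. It gives the time, the measured TCP pose, the force, the opening and the grip force at its end, in the units of the state.
- readout.get_obs(): the state, without advancing time (a new reading comes with each control period).
- imaging.read_camera(name): name is "side" or "top"; returns the picture (420x560x3 uint8, red, green, blue); there is no depth.
- imaging.camera_model(name): a dict with "vfov" (degrees; the focal length in pixels is half the picture's height over the tangent of half this angle, whatever the lens; pixels are square), "cx", "cy" (the principal point, pixels), "xyz" and "orientation" of the camera in the world. Camera axes: x right, y down, z forward; pixel columns grow to the right and rows downward; lengths in m; the calibration is good to about 2 mm. A picture is of the moment at which its call begins. camera_model takes no time and is no camera call.
- hand_in(): hands the job in; it is judged then, once.
Trained networks look in the newest picture that a camera, given by its name, has taken for a name from the list of things; names that differ only in an ending like _2 or _b are one class to them, and where a whole thing is asked for, a point or a joint stands for the part that bears it (a point fixed in the world has none). Each returns a list of dicts, best first, with "conf" (0 to 1); they miss things now and then, are a little off and sometimes report something else, mostly with a low value. They report only what shows in the picture. A call takes as long as a camera call.
- imaging.cut_out(thing, camera): "mask" (420x560 bool, what is visible of it) and "centre" ([column, row] in pixels, amid what is visible of it).
The state is a dict: "t": time; "q": joint angles; "joint_vel": joint speeds; "joint_torque": joint torques, N m; "eef_pos": TCP position; "tool_rot": TCP orientation; "contact_force": force on the tool from outside, world axes, zero at the start; "torque": the same for the moment, N m; "gripper_width": opening from 0.0 (shut) to 1.0 (fully open); "grasp_force": force on a finger pad.
Only numpy, scipy, OpenCV 4.12 (cv2) and the standard library are available. Lean on these libraries where they do the work, as an engineer would, in place of code of your own. Each camera call takes 0.05 s, during which the arm holds its last target. There are 200 camera calls.

## Working session

There is one attempt and no reset: what is moved stays moved. The work goes in short steps, Python scripts to look and compute and a tool call to move; the robot and the scene stay as the last step left them, time stands still between calls to the robot, and variables do not carry over. Pictures are saved under pics/ and viewed, at most 16 in all, crops included, and the job is handed in when it is done.

Besides the shell and the picture viewer there is one more tool, called after "Emit:" in YAML: its name, and indented under it one key for each argument. drive_tool: Moves the arm, as the interface text tells. Its arguments: {"type":"object","properties":{"series":{"type":"array"},"squeeze":{"type":"number"}},"required":["series"]}

```bash
ls; mkdir -p pics; python3 - <<'E'
from station import readout, imaging
import cv2
for n in("top","side"):
    im=imaging.read_camera(n); cv2.imwrite(f"pics/{n}0.png",im[:,:,::-1]); print(n,imaging.camera_model(n))
print(readout.get_obs())
E
```

```text
pics
top {'vfov': 46.190299760485374, 'cx': 280.0059314726342, 'cy': 210.25916952377028, 'xyz': array([0.29192012, 0.2207639 , 0.96676499]), 'orientation': array([-0.06233824,  0.71072969, -0.69774556,  0.06425252])}
side {'vfov': 47.413263195054896, 'cx': 284.1230315975597, 'cy': 213.317008532378, 'xyz': array([-0.19999554,  0.54873457,  0.48894139]), 'orientation': array([ 0.25858647, -0.43759466,  0.75357558, -0.41685465])}
{'t': 0.1, 'q': array([-1.44610392,  0.47775418,  0.02235829,  1.55636882, -0.01148284,
        1.10926507, -0.08305701]), 'joint_vel': array([-0.00149777, -0.00250887,  0.00067621, -0.00328075, -0.00113341,
       -0.00036553, -0.00056439]), 'joint_torque': array([ 4.04892067e-03, -5.97765970e+01,  1.61349837e+00, -2.81953257e+01,
        1.28374199e-02,  5.04495096e-03,  1.25832946e-05]), 'eef_pos': array([0.15562169, 0.65626719, 0.23039173]), 'tool_rot': array([-2.44968051e-05,  1.16105402e-01,  9.93236548e-01, -8.33134513e-04]), 'contact_force': array([-0.19262089, -0.25294777,  0.00202779]), 'torque': array([ 0.01244695, -0.0374773 ,  0.03460196]), 'grasp_force': 0.0, 'gripper_width': 1.000736958180871}
```

View pics/top0.png

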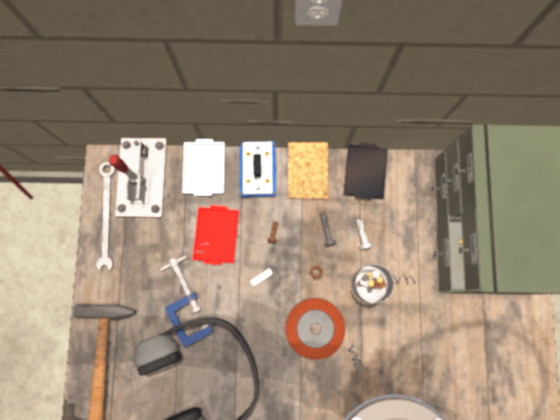

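View pics/side0.png

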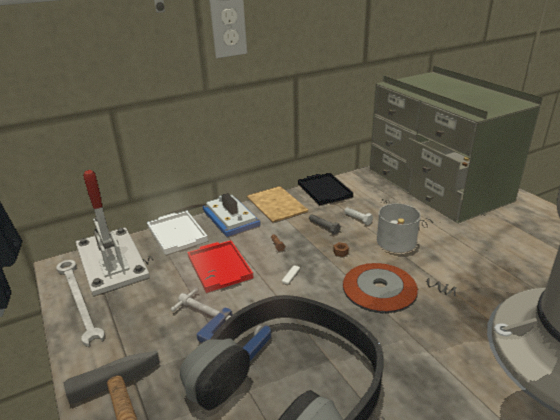

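Top view: white tray (204,168), jig base (257,168), cork mat (308,170), black tray (366,172), red tray (215,236). The rusty bolt is at (273,232), the black one at (327,229), the bright one at (363,235) and the nut at (316,272). There is a tall clamp at the left and a cup at (372,285).

```bash
cat > h.py <<'E'
import numpy as np, cv2
from scipy.spatial.transform import Rotation as R
from station import readout, imaging
def cam(n):
    m=imaging.camera_model(n); q=m["orientation"]
    return m, R.from_quat([q[1],q[2],q[3],q[0]]).as_matrix(), 210/np.tan(np.radians(m["vfov"]/2))
def w(n,px,z):
    m,M,f=cam(n); px=np.atleast_2d(px).astype(float)
    d=np.c_[(px[:,0]-m["cx"])/f,(px[:,1]-m["cy"])/f,np.ones(len(px))]@M.T
    return (m["xyz"]+d*((z-m["xyz"][2])/d[:,2])[:,None])[:,:2]
def rect(n,thing,z):
    """min-area rectangle of the best mask, projected to height z: centre, sides, angle of long side"""
    r=imaging.cut_out(thing,n)
    if not r: return None
    v,u=np.nonzero(r[0]["mask"]); P=w(n,np.c_[u,v],z)*1000
    c,s,a=cv2.minAreaRect(P.astype(np.float32))
    if s[0]<s[1]: s=s[::-1]; a+=90
    return r[0]["conf"],np.round(c,1),np.round(s,1),round((a+90)%180-90,1),np.round(P.mean(0),1)
E
python3 - <<'E'
from h import *
H=dict(white_tray=12,black_tray=12,red_tray=12,cork_mat=6,jig_base=12,jig_grip=20,bright_bolt_mid=12,black_bolt_mid=12,rusty_bolt_mid=10,rusty_nut_mid=10)
for n in("top","side"):
    imaging.read_camera(n)
    for k,z in H.items(): print(n,k,*rect(n,k,z/1000) or ())
for p in[(120,162),(145,150),(372,285),(440,250),(247,148),(430,150)]: print(p,w("top",p,.0))
E
python3 -c "
import cv2
a=cv2.imread('pics/top0.png')[130:300,175:400]
cv2.imwrite('pics/c.png',cv2.resize(a,None,fx=3.5,fy=3.5,interpolation=2))"
```

```text
top white_tray 0.65 [549.7 374.3] [113.9  81.8] 2.2 [548.9 373.3]
top black_tray 0.9 [549.2  49.1] [115.4  83.7] -5.8 [547.9  49.2]
top red_tray 0.89 [415.4 344.3] [116.2  82.3] -3.2 [413.4 344.1]
top cork_mat 0.81 [549.  165.2] [114.2  80.2] 1.1 [547.6 165.1]
top jig_base 0.84 [548.6 265.5] [112.3  71.6] 1.9 [540.8 265.9]
top jig_grip 0.9 [550.4 265.9] [106.6  57.3] 1.2 [547.6 265.1]
top bright_bolt_mid 0.48 [420.3  54.7] [55.2 17.1] 9.2 [417.4  55.7]
top black_bolt_mid 0.48 [431.6 126.4] [69.7 19.9] 10.6 [428.6 127.4]
top rusty_bolt_mid 0.56 [421.  233.4] [42.1 16.2] -3.6 [418.7 232. ]
top rusty_nut_mid 0.67 [548.1 266.5] [113.7  74.4] 1.1 [540.6 263.1]
side white_tray 0.79 [542.8 376.9] [127.3  87. ] 0.6 [538.7 378.9]
side black_tray 0.62 [542.2  55.4] [126.6  87.9] -5.5 [537.9  56.8]
side red_tray 0.74 [411.1 347.8] [125.1  84.3] -3.9 [406.  348.9]
side cork_mat 0.94 [545.6 167.3] [121.2  83.6] -0.3 [542.4 169.4]
side jig_base 0.73 [535.8 274. ] [124.7  69.3] 4.1 [508.2 283. ]
side jig_grip 0.94 [545.1 269.3] [124.6  61.8] 3.4 [539.7 269.8]
side bright_bolt_mid 0.63 [415.5  56.8] [66.1 31.6] 9.7 [413.2  59.9]
side black_bolt_mid 0.65 [424.7 128.8] [76.4 29.9] 12.8 [421.6 130.7]
side rusty_bolt_mid
side rusty_nut_mid 0.66 [342.3 151.7] [38.7 24. ] -34.0 [342.4 151.7]
(120, 162) [[0.56047384 0.54600158]]
(145, 150) [[0.58672389 0.49705816]]
(372, 285) [[0.32290859 0.03832362]]
(440, 250) [[ 0.39354226 -0.09670809]]
(247, 148) [[0.59499514 0.289424  ]]
(430, 150) [[ 0.59800252 -0.08442603]]
```

View pics/c.png

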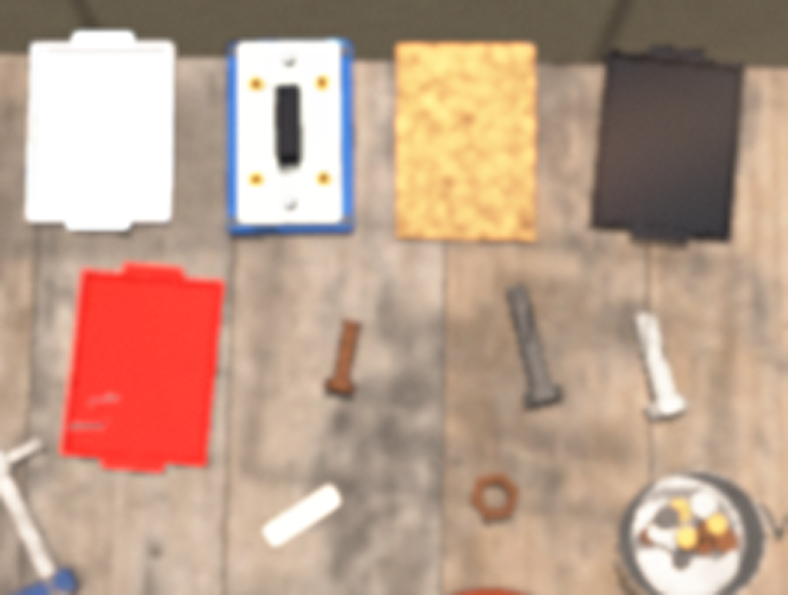

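The crop shows every item clearly, and the measured sizes match the given ones. The top view puts the plate at (550,266) mm, the mat at (549,165), and the wall behind x≈605. I'll take the jig first.

```bash
cat >> h.py <<'E'
def need(x,y,z,a):
    """shift (cm, tool axes after the turn) and turn (deg) to put TCP at x,y,z (mm) with the fingers closing across a bar at world angle a"""
    o=readout.get_obs(); q=o["tool_rot"]; M=R.from_quat([q[1],q[2],q[3],q[0]])
    Y=M.as_matrix()[:,1]; cur=np.degrees(np.arctan2(Y[1],Y[0]))
    t=(cur-(a+90)+90)%180-90
    d=np.array([x,y,z])/10-o["eef_pos"]*100
    M2=M*R.from_euler('z',t,degrees=True)
    print("t",o["t"],"pos",np.round(o["eef_pos"]*1000,1),"yaw",round(cur-90,2),"tilt",round(np.degrees(np.arccos(-M.as_matrix()[2,2])),2),"F",np.round(o["contact_force"],1),"w",round(o["gripper_width"]*85,1),"gf",round(o["grasp_force"],1),"q",np.round(o["q"],2))
    print(" -> shift",np.round(M2.inv().apply(d),2),"turn",round(t,2))
E
python3 -c "
from h import *
need(549.5,265.5,200,1.4)"
```

```text
t 1.2 pos [155.7 656.8 231.3] yaw -13.34 tilt 0.0 F [ 0.4  0.7 -0.2] w 85.3 gf 0.0 q [-1.45  0.48  0.02  1.56 -0.01  1.11 -0.08]
 -> shift [-38.41 -40.08   3.13] turn -14.74
```

Emit:
drive_tool:
  series:
    - [0,0,0,-7.3,0.3]
    - [0,0,0,-7.2,0.3]
    - [-2,-2,0,0,0.3]
    - [-2.4,-2.5,0,0,0.3]
    - [-2.4,-2.5,0,0,0.3]
    - [-2.4,-2.5,0,0,0.3]
    - [-2.4,-2.5,0,0,0.3]
    - [-2.4,-2.5,0,0,0.3]
  squeeze: 60

```text
t: 2.0
eef_pos: [0.2996, 0.5136, 0.2315]
tool_rot: [0.0, -0.01, 1.0, 0.0]
contact_force: [0.1, -0.3, -0.1]
gripper_width: 0.354
grasp_force: 0.0
```

```bash
python3 -c "
from h import *
need(549.5,265.5,200,1.4)"
```

```text
t 2.0 pos [299.6 513.6 231.5] yaw 1.16 tilt 0.02 F [ 0.1 -0.3 -0.1] w 30.1 gf 0.0 q [-1.16  0.34  0.01  1.76 -0.    1.04  0.45]
 -> shift [-24.38 -25.42   3.14] turn -0.24
```

Emit:
drive_tool:
  series:
    - [-2.5,-2.6,0,0,0.3]
    - [-2.5,-2.6,0,0,0.3]
    - [-2.5,-2.6,0,0,0.3]
    - [-2.5,-2.6,0,0,0.3]
    - [-2.5,-2.6,0,0,0.3]
    - [-2.5,-2.6,0,0,0.3]
    - [-2.5,-2.6,0,0,0.3]
    - [-2.5,-2.6,0,0,0.3]

```text
t: 2.8
eef_pos: [0.5038, 0.3097, 0.2315]
tool_rot: [0.0, -0.01, 1.0, 0.0]
contact_force: [0.2, 0.4, -0.3]
gripper_width: 0.352
grasp_force: 0.0
```

Emit:
drive_tool:
  series:
    - [-2.5,-2.6,0,0,0.3]
    - [-1.5,-1.6,0,0,0.3]
    - [0,0,2,0,0.3]
    - [0,0,1,0,0.3]
    - [0,0,0,0,0.3]

```text
t: 3.3
eef_pos: [0.5421, 0.2696, 0.1996]
tool_rot: [-0.002, -0.011, 1.0, -0.001]
contact_force: [-0.3, 0.3, -0.2]
gripper_width: 0.344
grasp_force: 0.0
```

```bash
python3 -c "
from h import *
need(549.5,265.5,24,1.4)
cv2.imwrite('pics/s1.png',imaging.read_camera('side')[:,:,::-1])
cv2.imwrite('pics/t1.png',imaging.read_camera('top')[:,:,::-1])
print(rect('top','jig_grip',.02))"
```

```text
t 3.3 pos [542.1 269.6 199.6] yaw 1.21 tilt 0.21 F [-0.3  0.3 -0.2] w 29.2 gf 0.0 q [-0.68  0.4   0.15  1.77 -0.07  0.99  1.09]
 -> shift [-0.78 -0.4  17.55] turn -0.19
(0.64, array([547.3, 265.6]), array([106.6,  57.1]), 3.5, array([536.8, 270. ]))
```

View pics/s1.png

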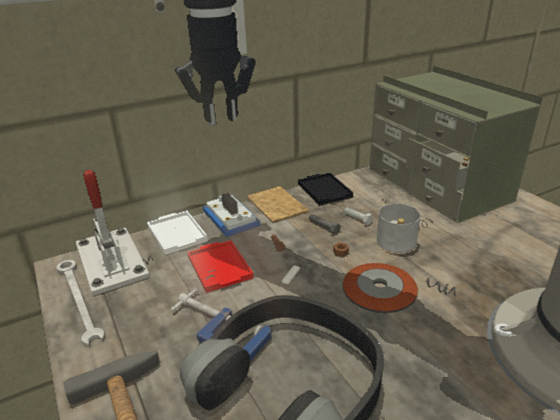

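The gripper hangs over the plate, with its tips at (222,118). I'm going down in stages.

Emit:
drive_tool:
  series:
    - [-0.8,-0.4,1,-0.2,0.3]
    - [0,0,3,0,0.3]
    - [0,0,3,0,0.3]
    - [0,0,3,0,0.3]
    - [0,0,2,0,0.3]
    - [0,0,1,0,0.3]
    - [0,0,0,0,0.3]

```text
t: 4.15
eef_pos: [0.5513, 0.2652, 0.07]
tool_rot: [-0.001, -0.012, 1.0, -0.001]
contact_force: [-1.1, 0.1, 0.8]
gripper_width: 0.348
grasp_force: 0.0
```

```bash
python3 -c "
from h import *
need(549.5,265.5,24,1.4)
a=imaging.read_camera('side')[130:260,140:320]
b=imaging.read_camera('top')[110:230,180:320]
cv2.imwrite('pics/s2.png',cv2.resize(a,(720,520),interpolation=2)[:,:,::-1])
cv2.imwrite('pics/t2.png',cv2.resize(b,(560,480),interpolation=2)[:,:,::-1])"
```

```text
t 4.15 pos [551.3 265.2  70. ] yaw 1.37 tilt 0.13 F [-1.1  0.1  0.8] w 29.5 gf 0.0 q [-0.64  0.57  0.12  1.84 -0.1   0.74  1.13]
 -> shift [0.17 0.04 4.6 ] turn -0.03
```

View pics/s2.png

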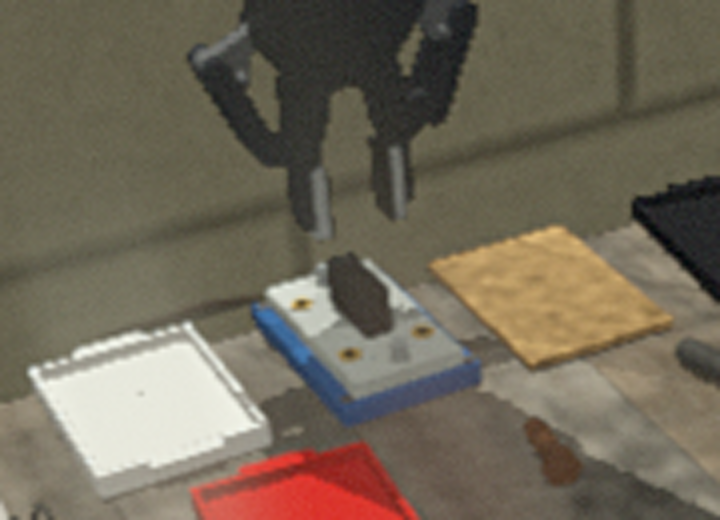

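The fingers straddle the bar: tips at (318,235) and (397,215) in the crop, bar top at about (345,262). I'll check that numerically.

```bash
python3 -c "
from h import *
c=lambda u,v:(140+u/4,130+v/4)
print('tips',w('side',[c(318,236),c(397,216)],.074)*1000)
# bar top: corners near-left/far-right etc
print('bar top',w('side',[c(330,258),c(390,325),c(352,255),c(362,290)],.046)*1000)
"
```

```text
tips [[540.73431827 287.23513981]
 [539.65814864 247.94215564]]
bar top [[566.85662979 273.17570596]
 [494.37921258 274.1236433 ]
 [564.05863558 262.91168785]
 [530.30471471 272.30305311]]
```

View pics/t2.png

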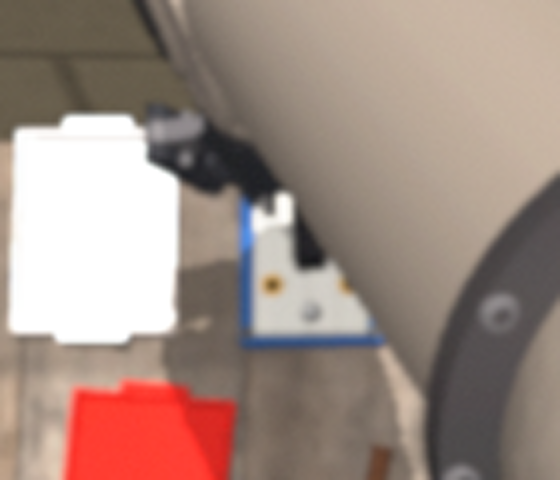

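The top view is mostly hidden by the arm. In the side view both the fingers (mid y 267.6) and the bar (mid about 268) show the same bias, so they are aligned. Descending and gripping.

Emit:
drive_tool:
  series:
    - [0.1,0,1.5,0,0.3]
    - [0,0,1.5,0,0.3]
    - [0,0,1,0,0.3]
    - [0,0,0.6,0,0.3]
    - [0,0,0,0,0.3]

```text
t: 4.75
eef_pos: [0.55, 0.2653, 0.024]
tool_rot: [-0.001, -0.012, 1.0, -0.001]
contact_force: [-0.3, 0.3, 0.2]
gripper_width: 0.353
grasp_force: 0.0
```

Emit:
drive_tool:
  series:
    - [0,0,0,0,1]
    - [0,0,0,0,1]
    - [0,0,0,0,1]
    - [0,0,0,0,1]
    - [0,0,0,0,1]
    - [0,0,0,0,1]
  squeeze: 70

```text
t: 5.35
eef_pos: [0.5509, 0.2665, 0.0256]
tool_rot: [0.0, -0.012, 1.0, 0.0]
contact_force: [-0.5, 3.6, 0.4]
gripper_width: 0.17
grasp_force: 70.0
```

```bash
python3 -c "
from h import *
need(549.5,265.5,24,1.4)"
```

```text
t 5.35 pos [550.9 266.5  25.6] yaw 1.39 tilt 0.06 F [-0.5  3.6  0.4] w 14.5 gf 70.0 q [-0.63  0.63  0.11  1.86 -0.11  0.66  1.13]
 -> shift [ 0.14 -0.09  0.16] turn -0.01
```

Emit:
drive_tool:
  series:
    - [0,0.1,0,0,1]
    - [0,0,-0.3,0,1]
    - [0,0,-0.5,0,1]
    - [0,0,-0.7,0,1]
    - [0,0,-0.8,0,1]
    - [0,0,-0.8,0,1]
    - [0,0,-0.9,0,1]
    - [0,0,0,0,1]

```text
t: 6.15
eef_pos: [0.5517, 0.2668, 0.067]
tool_rot: [0.001, -0.012, 1.0, 0.001]
contact_force: [-0.4, 0.1, -3.3]
gripper_width: 0.174
grasp_force: 69.8
```

```bash
python3 -c "
from h import *
need(550,166,100,1.4)
a=imaging.read_camera('side')[130:260,140:320]
cv2.imwrite('pics/s3.png',cv2.resize(a,(720,520),interpolation=2)[:,:,::-1])"
```

```text
t 6.15 pos [551.7 266.8  67. ] yaw 1.33 tilt 0.14 F [-0.4  0.1 -3.3] w 14.8 gf 69.8 q [-0.64  0.57  0.12  1.84 -0.1   0.73  1.13]
 -> shift [  0.41 -10.07  -3.31] turn -0.07
```

View pics/s3.png

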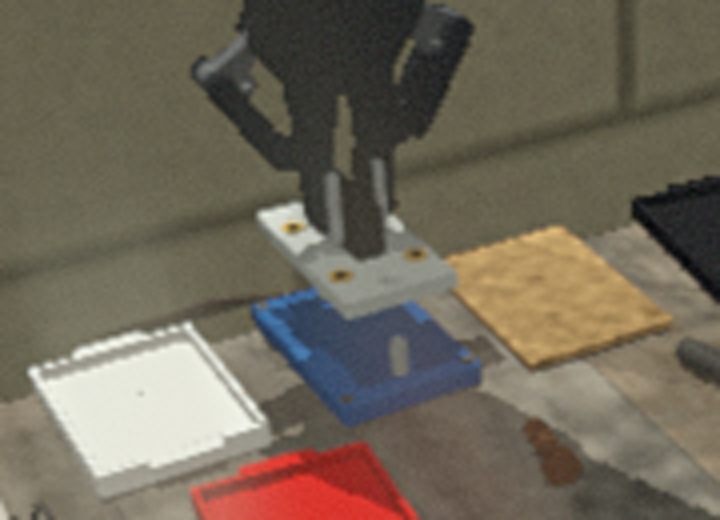

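The plate is up and level and the dowel is clear. Moving it over the mat.

Emit:
drive_tool:
  series:
    - [0,0,-1.5,0,1]
    - [0.1,-1.5,0,0,1]
    - [0,-2,0,0,1]
    - [0,-2,0,0,1]
    - [0,-2,0,0,1]
    - [0,-1.5,0,0,1]
    - [0,-1,0,0,1]
    - [0,0,0,0,1]

```text
t: 7.0
eef_pos: [0.5521, 0.1641, 0.0802]
tool_rot: [-0.0, -0.01, 1.0, -0.001]
contact_force: [0.1, 0.0, -2.2]
gripper_width: 0.171
grasp_force: 69.8
```

Emit:
drive_tool:
  series:
    - [0,0,1.5,0,1]
    - [0,0,1.5,0,1]
    - [0,0,0,0,1]

```text
t: 7.3
eef_pos: [0.5497, 0.1672, 0.0472]
tool_rot: [-0.003, -0.013, 1.0, -0.001]
contact_force: [0.1, 0.3, -3.3]
gripper_width: 0.172
grasp_force: 69.7
```

```bash
python3 -c "
from h import *
need(550.2,166.1,19.6,1.3)
a=imaging.read_camera('side')[130:260,140:320]
cv2.imwrite('pics/s4.png',cv2.resize(a,(720,520),interpolation=2)[:,:,::-1])"
```

```text
t 7.3 pos [549.7 167.2  47.2] yaw 1.47 tilt 0.3 F [ 0.1  0.3 -3.3] w 14.6 gf 69.7 q [-0.49  0.56  0.12  1.94 -0.1   0.66  1.28]
 -> shift [-0.06 -0.11  2.76] turn 0.17
```

Emit:
drive_tool:
  series:
    - [0,0,1.2,0,1]
    - [0,0,0,0,1]
    - [0,0,0,0,1]
    - [0,0,0,0,1]

```text
t: 7.75
eef_pos: [0.5523, 0.1669, 0.0385]
tool_rot: [0.0, -0.012, 1.0, 0.0]
contact_force: [0.4, 0.6, -3.4]
gripper_width: 0.172
grasp_force: 69.8
```

```bash
python3 -c "
from h import *
for i in range(3): imaging.read_camera('side'); need(550.2,166.1,19.6,1.3)
print(rect('side','jig_grip',.026),rect('side','cork_mat',.006))"
```

```text
t 7.8 pos [552.4 166.8  38.7] yaw 1.36 tilt 0.05 F [-0.1  1.  -3.1] w 14.3 gf 69.8 q [-0.49  0.57  0.12  1.94 -0.11  0.64  1.29]
 -> shift [ 0.22 -0.07  1.91] turn 0.06
t 7.85 pos [552.4 166.8  38.7] yaw 1.35 tilt 0.05 F [ 0.4  0.2 -2.4] w 14.6 gf 69.8 q [-0.49  0.57  0.12  1.94 -0.11  0.64  1.29]
 -> shift [ 0.22 -0.07  1.91] turn 0.05
t 7.9 pos [552.4 166.8  38.7] yaw 1.35 tilt 0.05 F [ 0.2 -0.6 -2.6] w 14.3 gf 69.8 q [-0.49  0.57  0.12  1.94 -0.11  0.64  1.29]
 -> shift [ 0.22 -0.07  1.91] turn 0.05
(0.95, array([557.3, 164.3]), array([122.6,  65.3]), -0.8, array([549.6, 165.4])) (0.7, array([545.1, 168. ]), array([121.5,  82.3]), -0.3, array([527.1, 178.6]))
```

Emit:
drive_tool:
  series:
    - [0.2,-0.1,0.4,0,1]
    - [0,0,0.4,0,1]
    - [0,0,0.4,0,1]
    - [0,0,0.3,0,1]
    - [0,0,0.2,0,1]
    - [0,0,0.1,0,1]
    - [0,0,0,0,1]
    - [0,0,0,0,1]

```text
t: 8.8
eef_pos: [0.5502, 0.1657, 0.0204]
tool_rot: [0.0, -0.012, 1.0, 0.0]
contact_force: [0.5, -0.2, -2.0]
gripper_width: 0.167
grasp_force: 69.8
```

```bash
python3 -c "
from h import *
need(550.2,166.1,19.6,1.3)
a=imaging.read_camera('side')[130:260,180:360]
cv2.imwrite('pics/s5.png',cv2.resize(a,(720,520),interpolation=2)[:,:,::-1])"
```

```text
t 8.8 pos [550.2 165.7  20.4] yaw 1.36 tilt 0.01 F [ 0.5 -0.2 -2. ] w 14.2 gf 69.8 q [-0.49  0.6   0.11  1.95 -0.11  0.6   1.29]
 -> shift [0.   0.04 0.08] turn 0.06
```

View pics/s5.png

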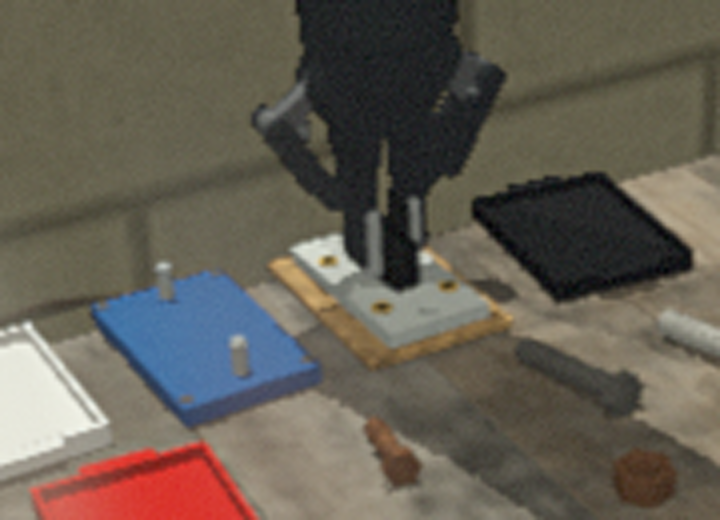

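The plate sits nearly down and central on the mat, with even cork margins. I'll touch down and release.

Emit:
drive_tool:
  series:
    - [0,0,0.1,0,1]
    - [0,0,0,0,1]
    - [0,0,0,0,1]

```text
t: 9.15
eef_pos: [0.5504, 0.1658, 0.0195]
tool_rot: [0.0, -0.012, 1.0, 0.0]
contact_force: [-0.9, 0.1, -0.3]
gripper_width: 0.168
grasp_force: 69.9
```

Emit:
drive_tool:
  series:
    - [0,0,0,0,0.4]
    - [0,0,0,0,0.3]
    - [0,0,0,0,0.3]
    - [0,0,0,0,0.3]

```text
t: 9.55
eef_pos: [0.5502, 0.1657, 0.0194]
tool_rot: [0.0, -0.012, 1.0, 0.0]
contact_force: [0.1, 0.3, -0.3]
gripper_width: 0.35
grasp_force: 0.0
```

Emit:
drive_tool:
  series:
    - [0,0,-1,0,0.3]
    - [0,0,-2,0,0.3]
    - [0,0,-3,0,0.2]
    - [0,0,-3,0,0.2]
    - [0,0,-1.5,0,0.1]
    - [0,0,0,0,0.1]

```text
t: 10.15
eef_pos: [0.5519, 0.1663, 0.1275]
tool_rot: [0.003, -0.012, 1.0, 0.001]
contact_force: [0.3, 1.0, -0.3]
gripper_width: 0.449
grasp_force: 0.0
```

```bash
python3 - <<'E'
from h import *
need(420.5,55,100,11)
im=imaging.read_camera('top')
for k in('jig_grip','cork_mat','bright_bolt_mid','black_bolt_mid','rusty_bolt_mid'):
    print(k,rect('top',k,.014 if 'j' in k else .012 if 'bolt' in k else .006))
    r=imaging.cut_out(k,'top')
    if 'bolt' in k and r:
        v,u=np.nonzero(r[0]["mask"]); P=w('top',np.c_[u,v],.011); l=cv2.fitLine(P.astype(np.float32),2,0,.0001,.0001).ravel(); print('  line angle',np.degrees(np.arctan(l[1]/l[0])))
cv2.imwrite('pics/t5.png',cv2.resize(im[140:290,180:400],None,fx=3.5,fy=3.5,interpolation=2)[:,:,::-1])
E
```

```text
t 10.15 pos [551.9 166.3 127.5] yaw 1.35 tilt 0.32 F [ 0.3  1.  -0.3] w 38.2 gf 0.0 q [-0.51  0.44  0.14  1.9  -0.08  0.8   1.27]
 -> shift [15.04 -8.42  2.66] turn -9.65
jig_grip (0.59, array([542.6, 164.3]), array([92.8, 57.9]), 0.7, array([540.6, 163.4]))
cork_mat (0.61, array([542.7, 165.1]), array([101.5,  80.2]), 1.1, array([531.3, 168.3]))
bright_bolt_mid (0.46, array([421.5,  55.9]), array([56.7, 17. ]), 11.1, array([420.8,  57. ]))
  line angle 13.455793
black_bolt_mid (0.57, array([431.6, 127.1]), array([65.7, 14.2]), 13.1, array([430.6, 127.6]))
  line angle 14.466984
rusty_bolt_mid (0.62, array([549.5, 266.6]), array([109.5,  70.6]), 1.1, array([548.6, 266.5]))
  line angle 4.410214
```

View pics/t5.png

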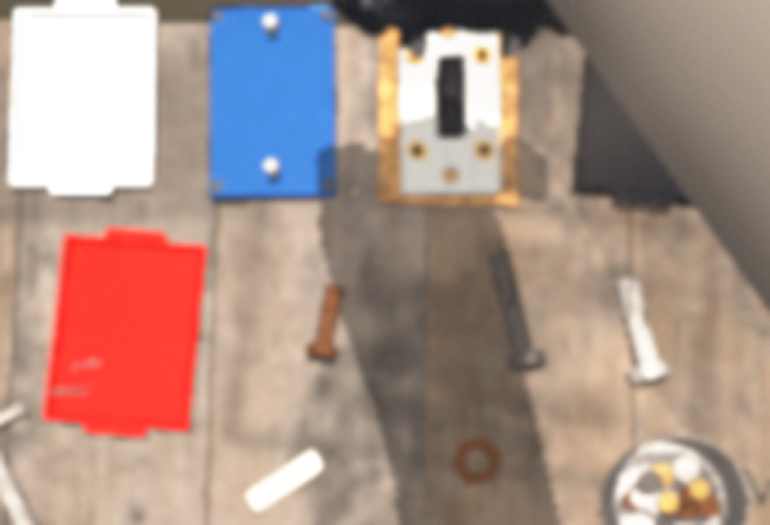

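The plate lies centred on the mat (mat edges at columns 378–520, plate at 397–505), and the bolts are unmoved. Next I'll get the bolt axes from hand-picked end points.

```bash
python3 - <<'E'
from h import *
c=lambda u,v:(180+u/3.5,140+v/3.5)
for n,a,b,z in(('bright',(627,278),(648,380),.010),('black',(498,248),(529,367),.010),('rusty',(335,285),(322,360),.0085),('white L',(13,10),(8,185),.012),('white R',(158,10),(156,188),.012),('red L',(64,238),(44,418),.012),('red R',(207,247),(188,432),.012),('blk L(first crop)',(610,-999),(0,0),0)):
    if n.startswith('blk'): 
        k=lambda u,v:(175+u/3.5,130+v/3.5); p=w('top',[k(611,55),k(593,230)],.012)*1000; q=w('top',[k(743,68),k(728,240)],.012)*1000
        for r in(p,q): d=r[0]-r[1]; print('black edge',r.mean(0),np.degrees(np.arctan2(d[1],d[0])))
        continue
    p=w('top',[c(*a),c(*b)],z)*1000; d=p[0]-p[1]; print(n,p.mean(0).round(1),np.hypot(*d).round(1),np.degrees(np.arctan2(d[1],d[0])).round(1))
need(421,55.5,100,14)
E
```

```text
bright [421.2  58.1] 58.4 10.9
black [432.2 127.5] 69.3 14.6
rusty [421.8 231. ] 43.0 -8.6
white L [547.9 415.3] 103.2 1.5
white R [548.7 331.6] 105.0 1.6
red L [415.8 383.9] 101.5 -3.5
red R [410.9 303.7] 104.2 -3.9
black edge [548.3518341   87.13092416] -6.037359229796133
black edge [543.0229546   10.89772402] -5.968589725130834
t 10.7 pos [549.9 165.6 123.9] yaw 1.36 tilt 0.05 F [0.8 0.2 0.4] w 38.3 gf 0.0 q [-0.51  0.44  0.14  1.9  -0.08  0.8   1.27]
 -> shift [15.17 -7.56  2.4 ] turn -12.64
```

```bash
python3 - <<'E'
from h import *
need(421,57.5,80,12)
from scipy.optimize import least_squares
# cup rim centre from both pictures
f=lambda p:np.r_[w('top',(372,285),p[2])[0]-p[:2],w('side',(398,214),p[2])[0]-p[:2]]
print(least_squares(f,[.33,.03,.07]).x, w('top',[(372,264),(352,285),(392,285)],.07))
E
```

```text
t 10.7 pos [549.9 165.6 123.9] yaw 1.36 tilt 0.05 F [0.8 0.2 0.4] w 38.3 gf 0.0 q [-0.51  0.44  0.14  1.9  -0.08  0.8   1.27]
 -> shift [14.85 -7.89  4.4 ] turn -10.64
[0.32141251 0.05002883 0.05939518] [[0.35840667 0.05095706]
 [0.32000935 0.08760241]
 [0.32132053 0.01545194]]
```

Emit:
drive_tool:
  series:
    - [0,0,0,-5.3,0.1]
    - [0,0,0,-5.3,0.1]
    - [2.5,-1.3,0,0,0.1]
    - [2.5,-1.3,0,0,0.1]
    - [2.5,-1.3,0,0,0.1]
    - [2.5,-1.3,0,0,0.1]
    - [2.5,-1.3,0,0,0]
    - [2.3,-1.4,0,0,0]

```text
t: 11.5
eef_pos: [0.4206, 0.0571, 0.1243]
tool_rot: [-0.0, -0.104, 0.995, 0.0]
contact_force: [-0.9, 0.2, 0.9]
gripper_width: 0.497
grasp_force: 0.0
```

Emit:
drive_tool:
  series:
    - [0,0,2,0,0]
    - [0,0,2.4,0,0]
    - [0,0,0,0,0]
    - [0,0,0,0,0]

```text
t: 11.9
eef_pos: [0.4216, 0.0576, 0.0804]
tool_rot: [-0.001, -0.104, 0.995, -0.0]
contact_force: [0.3, -0.4, 0.2]
gripper_width: 0.501
grasp_force: 0.0
```

```bash
python3 - <<'E'
from h import *
need(421,57.5,3,12)
im=imaging.read_camera('side'); imaging.read_camera('top')
print(rect('top','bright_bolt_mid',.011))
cv2.imwrite('pics/s6.png',cv2.resize(im[120:270,280:440],None,fx=4,fy=4,interpolation=2)[:,:,::-1])
E
```

```text
t 11.9 pos [421.6  57.6  80.4] yaw 11.95 tilt 0.06 F [ 0.3 -0.4  0.2] w 42.6 gf 0.0 q [-0.37  0.31  0.1   2.26 -0.06  0.57  1.55]
 -> shift [ 0.05 -0.    7.74] turn -0.05
None
```

View pics/s6.png

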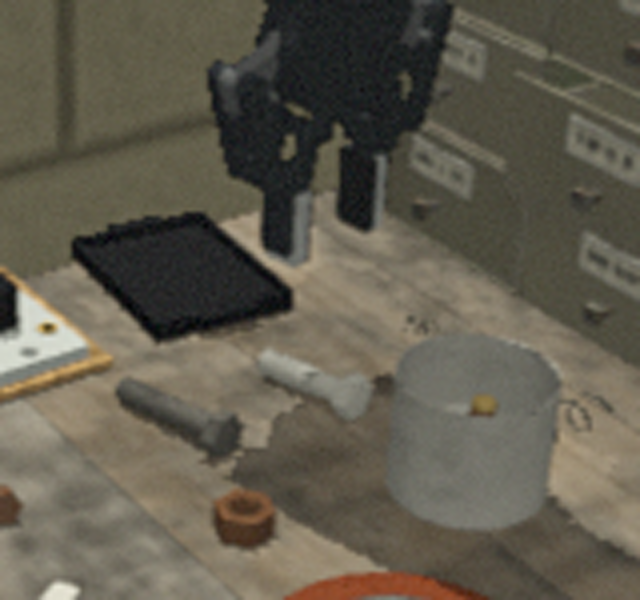

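The gripper is above the bright bolt with the fingers on either side of its axis. Descending.

Emit:
drive_tool:
  series:
    - [0,0,2,0,0]
    - [0,0,2,0,0]
    - [0,0,2,0,0]
    - [0,0,1,0,0]
    - [0,0,0.6,0,0]
    - [0,0,0,0,0]
    - [0,0,0,0,0]

```text
t: 12.75
eef_pos: [0.4222, 0.0578, 0.0049]
tool_rot: [0.0, -0.104, 0.995, 0.0]
contact_force: [-0.5, -0.1, 0.4]
gripper_width: 0.498
grasp_force: 0.0
```

Emit:
drive_tool:
  series:
    - [0,0,0,0,0.3]
    - [0,0,0,0,0.6]
    - [0,0,0,0,1]
    - [0,0,0,0,1]
    - [0,0,0,0,1]
    - [0,0,0,0,1]
  squeeze: 40

```text
t: 13.35
eef_pos: [0.4222, 0.0579, 0.0051]
tool_rot: [0.001, -0.104, 0.995, 0.0]
contact_force: [-0.8, -0.6, 6.7]
gripper_width: 0.249
grasp_force: 39.1
```

```bash
python3 - <<'E'
from h import *
need(421,57.5,3,12)
im=imaging.read_camera('side')
cv2.imwrite('pics/s7.png',cv2.resize(im[120:270,280:440],None,fx=4,fy=4,interpolation=2)[:,:,::-1])
E
```

```text
t 13.35 pos [422.2  57.9   5.1] yaw 11.97 tilt 0.08 F [-0.8 -0.6  6.7] w 21.1 gf 39.1 q [-0.34  0.47  0.07  2.29 -0.09  0.38  1.58]
 -> shift [ 0.13 -0.01  0.21] turn -0.03
```

View pics/s7.png

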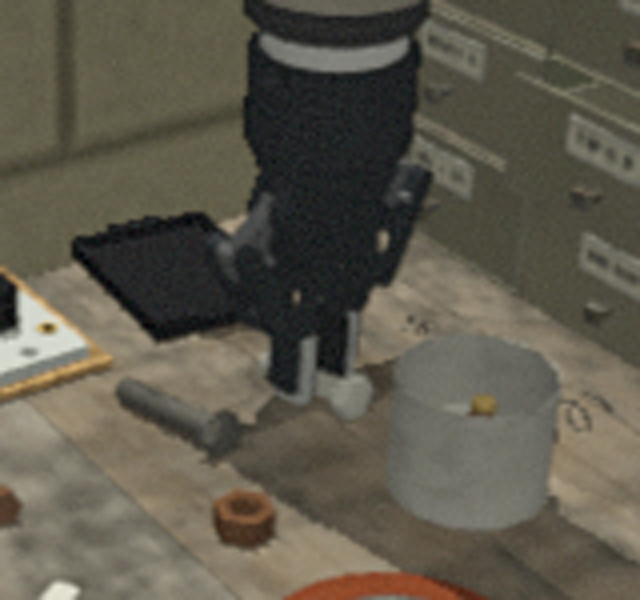

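The bright bolt is gripped (21 mm wide, tip and head showing either side of the pads). Lifting it and carrying it to the white tray.

Emit:
drive_tool:
  series:
    - [0,0,-0.5,0,1]
    - [0,0,-1.5,0,1]
    - [0,0,-2.5,0,1]
    - [0,0,-2.5,0,1]
    - [0,0,-2.5,0,1]
    - [0,0,-1,0,1]
    - [0,0,0,5.1,1]
    - [0,0,0,5.1,1]

```text
t: 14.2
eef_pos: [0.4217, 0.0578, 0.1096]
tool_rot: [0.0, -0.014, 1.0, 0.0]
contact_force: [0.5, 0.0, -0.1]
gripper_width: 0.244
grasp_force: 39.4
```

```bash
python3 -c "
from h import *
need(550.5,375,80,1.8)"
```

```text
t 14.2 pos [421.7  57.8 109.6] yaw 1.55 tilt 0.05 F [ 0.5  0.  -0.1] w 20.8 gf 39.4 q [-0.42  0.25  0.15  2.25 -0.06  0.65  1.38]
 -> shift [-13.87  31.3    2.98] turn -0.25
```

Emit:
drive_tool:
  series:
    - [-1.1,2.6,0,0,1]
    - [-1.1,2.6,0,0,1]
    - [-1.2,2.6,0,0,1]
    - [-1.2,2.6,0,0,1]
    - [-1.2,2.6,0,0,1]
    - [-1.2,2.6,0,0,1]
    - [-1.2,2.6,0,0,1]
    - [-1.2,2.6,0,0,1]

```text
t: 15.0
eef_pos: [0.5091, 0.2694, 0.1086]
tool_rot: [-0.0, -0.015, 1.0, -0.0]
contact_force: [-0.3, 0.2, -0.3]
gripper_width: 0.244
grasp_force: 39.4
```

Emit:
drive_tool:
  series:
    - [-1.2,2.6,0,0,1]
    - [-1.2,2.6,0,0,1]
    - [-1.2,2.6,0,0,1]
    - [-0.9,2.7,0,0,1]
    - [0,0,2,0,1]
    - [0,0,1,0,1]
    - [0,0,0,0,1]
    - [0,0,0,0,1]

```text
t: 15.8
eef_pos: [0.5509, 0.3736, 0.079]
tool_rot: [-0.0, -0.015, 1.0, -0.001]
contact_force: [0.4, -1.0, -0.6]
gripper_width: 0.248
grasp_force: 39.4
```

```bash
python3 -c "
from h import *
need(550.5,375,10.5,1.8)"
```

```text
t 15.8 pos [550.9 373.6  79. ] yaw 1.7 tilt 0.08 F [ 0.4 -1.  -0.6] w 21.1 gf 39.4 q [-0.76  0.63  0.1   1.7  -0.08  0.82  0.97]
 -> shift [0.03 0.15 6.85] turn -0.1
```

Emit:
drive_tool:
  series:
    - [0,0.1,2,0,1]
    - [0,0,2,0,1]
    - [0,0,1.5,0,1]
    - [0,0,0.6,0,1]
    - [0,0,0.3,0,1]
    - [0,0,0.2,0,1]
    - [0,0,0.1,0,1]
    - [0,0,0,0,1]

```text
t: 16.6
eef_pos: [0.5513, 0.3761, 0.0128]
tool_rot: [0.0, -0.015, 1.0, 0.0]
contact_force: [0.0, -0.1, -0.5]
gripper_width: 0.248
grasp_force: 39.4
```

```bash
python3 -c "
from h import *
need(550.5,375,10.5,1.8)"
```

```text
t 16.6 pos [551.3 376.1  12.8] yaw 1.77 tilt 0.05 F [ 0.  -0.1 -0.5] w 21.1 gf 39.4 q [-0.75  0.72  0.09  1.72 -0.09  0.71  0.98]
 -> shift [ 0.08 -0.11  0.23] turn -0.03
```

Emit:
drive_tool:
  series:
    - [0.1,-0.1,0.1,0,1]
    - [0,0,0.1,0,1]
    - [0,0,0,0,1]
    - [0,0,0,0,0.4]
    - [0,0,0,0,0.3]
    - [0,0,0,0,0.3]
    - [0,0,0,0,0.3]

```text
t: 17.3
eef_pos: [0.5501, 0.3749, 0.0104]
tool_rot: [0.0, -0.015, 1.0, 0.0]
contact_force: [-0.0, 0.4, -0.0]
gripper_width: 0.352
grasp_force: 0.0
```

Emit:
drive_tool:
  series:
    - [0,0,-0.5,0,0.3]
    - [0,0,-1.5,0,0.3]
    - [0,0,-2.5,0,0.3]
    - [0,0,-3,0,0.3]
    - [0,0,-3,0,0.2]
    - [0,0,0,-6.5,0.1]
    - [0,0,0,-6.5,0.1]
    - [0,0,0,0,0.1]

```text
t: 18.1
eef_pos: [0.5505, 0.375, 0.117]
tool_rot: [0.001, -0.129, 0.992, 0.001]
contact_force: [-0.3, 0.1, -0.3]
gripper_width: 0.454
grasp_force: 0.0
```

```bash
python3 - <<'E'
from h import *
need(432.5,128,80,14.3)
im=imaging.read_camera('side'); t=imaging.read_camera('top')
for k,z in(('bright_bolt_mid',.016),('white_tray',.012),('black_bolt_mid',.011)): print(k,rect('top',k,z),rect('side',k,z))
cv2.imwrite('pics/s8.png',np.hstack([cv2.resize(im[190:290,120:240],None,fx=3,fy=3,interpolation=2),cv2.resize(t[130:230,170:290],None,fx=3,fy=3,interpolation=2)])[:,:,::-1])
E
```

```text
t 18.1 pos [550.5 375.  117. ] yaw 14.8 tilt 0.11 F [-0.3  0.1 -0.3] w 38.6 gf 0.0 q [-0.72  0.58  0.05  1.68 -0.03  0.89  1.16]
 -> shift [ 17.54 -21.02   3.65] turn 0.5
bright_bolt_mid None (0.46, array([535.9, 373. ]), array([59.3, 18.7]), -4.8, array([532.4, 374.7]))
white_tray (0.35, array([548.8,  46.5]), array([115.4,  78.7]), -1.2, array([551.3,  43.9])) None
black_bolt_mid None (0.83, array([427.9, 129. ]), array([77.6, 27.7]), 14.1, array([424.7, 130.3]))
```

View pics/s8.png

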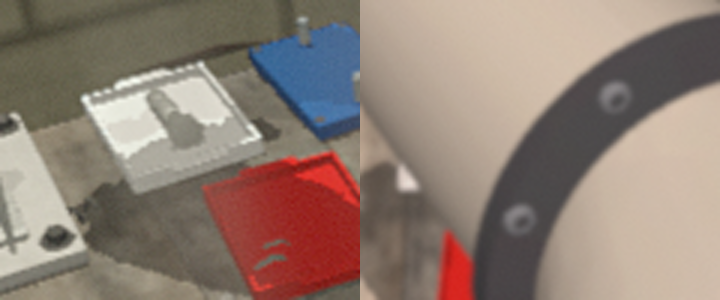

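The bright bolt lies lengthways in the middle of the white tray. On to the black bolt.

Emit:
drive_tool:
  series:
    - [2,-2.4,0,0,0.1]
    - [2.2,-2.6,0,0,0]
    - [2.2,-2.7,0,0,0]
    - [2.3,-2.7,0,0,0]
    - [2.3,-2.7,0,0,0]
    - [2.3,-2.7,0,0,0]
    - [2.2,-2.7,0,0,0]
    - [2,-2.5,0,0.5,0]

```text
t: 19.3
eef_pos: [0.4335, 0.1257, 0.1153]
tool_rot: [-0.0, -0.124, 0.992, -0.0]
contact_force: [1.3, -1.1, -0.4]
gripper_width: 0.498
grasp_force: 0.0
```

Emit:
drive_tool:
  series:
    - [0,0,2,0,0]
    - [0,0,1.6,0,0]
    - [0,0,0,0,0]
    - [0,0,0,0,0]

```text
t: 19.7
eef_pos: [0.4343, 0.1273, 0.0794]
tool_rot: [-0.0, -0.124, 0.992, -0.0]
contact_force: [0.6, -0.1, 0.4]
gripper_width: 0.501
grasp_force: 0.0
```

```bash
python3 - <<'E'
from h import *
need(432.5,128,4.5,14.3)
t=imaging.read_camera('top')
for k,z in(('bright_bolt_mid',.016),('white_tray',.012)): print(k,rect('top',k,z))
E
```

```text
t 19.7 pos [434.3 127.3  79.4] yaw 14.25 tilt 0.03 F [ 0.6 -0.1  0.4] w 42.6 gf 0.0 q [-0.48  0.34  0.06  2.2  -0.04  0.6   1.43]
 -> shift [0.16 0.12 7.49] turn -0.05
bright_bolt_mid (0.57, array([547.1, 372.6]), array([61.8, 19.8]), 2.5, array([544.3, 372.7]))
white_tray (0.76, array([549.6, 373.3]), array([113.6,  81. ]), 1.2, array([549., 373.]))
```

The bright bolt is within about 2 mm of the tray's middle. Now grasping the black bolt.

Emit:
drive_tool:
  series:
    - [0.2,0.1,2,0,0]
    - [0,0,2,0,0]
    - [0,0,2,0,0]
    - [0,0,1,0,0]
    - [0,0,0.4,0,0]
    - [0,0,0,0,0]
    - [0,0,0,0,0]

```text
t: 20.55
eef_pos: [0.4327, 0.1279, 0.006]
tool_rot: [0.001, -0.124, 0.992, 0.0]
contact_force: [-0.3, 0.4, -0.8]
gripper_width: 0.498
grasp_force: 0.0
```

Emit:
drive_tool:
  series:
    - [0,0,0,0,0.3]
    - [0,0,0,0,0.6]
    - [0,0,0,0,1]
    - [0,0,0,0,1]
    - [0,0,0,0,1]
    - [0,0,0,0,1]

```text
t: 21.15
eef_pos: [0.4326, 0.1279, 0.0061]
tool_rot: [0.001, -0.124, 0.992, 0.0]
contact_force: [-1.1, -0.0, 6.4]
gripper_width: 0.246
grasp_force: 39.3
```

Emit:
drive_tool:
  series:
    - [0,0,-0.5,0,1]
    - [0,0,-1.5,0,1]
    - [0,0,-2.5,0,1]
    - [0,0,-2.5,0,1]
    - [0,0,-2.5,6.5,1]
    - [0,0,-1,7,1]
    - [0,0,0,6.6,1]
    - [0,0,0,0,1]

```text
t: 21.95
eef_pos: [0.4322, 0.1278, 0.1111]
tool_rot: [0.001, 0.051, 0.999, 0.0]
contact_force: [-0.3, 0.3, -0.6]
gripper_width: 0.252
grasp_force: 39.4
```

```bash
python3 - <<'E'
from h import *
need(550.5,49.5,80,-5.9)
E
```

```text
t 21.95 pos [432.2 127.8 111.1] yaw -5.89 tilt 0.07 F [-0.3  0.3 -0.6] w 21.5 gf 39.4 q [-0.56  0.28  0.15  2.19 -0.07  0.67  1.11]
 -> shift [-12.57  -6.57   3.12] turn 0.01
```

Emit:
drive_tool:
  series:
    - [-2,-1,0,0,1]
    - [-2.5,-1.3,0,0,1]
    - [-2.6,-1.4,0,0,1]
    - [-2.6,-1.4,0,0,1]
    - [-2,-1,0,0,1]
    - [-0.8,-0.5,0,0,1]
    - [0,0,2,0,1]
    - [0,0,1,0,1]

```text
t: 22.75
eef_pos: [0.5484, 0.0494, 0.079]
tool_rot: [-0.001, 0.05, 0.999, -0.0]
contact_force: [-0.1, -0.2, -0.4]
gripper_width: 0.248
grasp_force: 39.4
```

Emit:
drive_tool:
  series:
    - [0,0,2,0,1]
    - [0,0,1.5,0,1]
    - [0,0,0,0,1]
    - [0,0,0,0,1]

```text
t: 23.15
eef_pos: [0.5491, 0.0497, 0.0453]
tool_rot: [-0.001, 0.05, 0.999, -0.0]
contact_force: [0.1, -0.0, -0.8]
gripper_width: 0.247
grasp_force: 39.4
```

```bash
python3 - <<'E'
from h import *
need(550,49.7,11.2,-5.9)
E
```

```text
t 23.15 pos [549.1  49.7  45.3] yaw -5.76 tilt 0.07 F [ 0.1 -0.  -0.8] w 21.0 gf 39.4 q [-0.33  0.53  0.16  2.   -0.14  0.62  1.39]
 -> shift [-0.1   0.01  3.41] turn 0.14
```

Emit:
drive_tool:
  series:
    - [-0.1,0,1.5,0,1]
    - [0,0,1,0,1]
    - [0,0,0.4,0,1]
    - [0,0,0.2,0,1]
    - [0,0,0.2,0,1]
    - [0,0,0.1,0,1]
    - [0,0,0,0,1]
    - [0,0,0,0,1]

```text
t: 23.95
eef_pos: [0.5509, 0.0492, 0.0115]
tool_rot: [0.0, 0.051, 0.999, 0.0]
contact_force: [-0.3, -0.3, 0.7]
gripper_width: 0.249
grasp_force: 39.4
```

```bash
python3 - <<'E'
from h import *
need(550,49.7,11.2,-5.9)
E
```

```text
t 23.95 pos [550.9  49.2  11.5] yaw -5.84 tilt 0.02 F [-0.3 -0.3  0.7] w 21.2 gf 39.4 q [-0.31  0.59  0.14  2.01 -0.15  0.56  1.4 ]
 -> shift [0.09 0.04 0.03] turn 0.06
```

Release, lift, and head for the rusty bolt.

Emit:
drive_tool:
  series:
    - [0.1,0,0,0,1]
    - [0,0,0,0,0.4]
    - [0,0,0,0,0.3]
    - [0,0,0,0,0.3]
    - [0,0,0,0,0.3]

```text
t: 24.45
eef_pos: [0.5498, 0.0493, 0.0113]
tool_rot: [0.0, 0.051, 0.999, 0.0]
contact_force: [0.2, 0.0, -0.0]
gripper_width: 0.35
grasp_force: 0.0
```

Emit:
drive_tool:
  series:
    - [0,0,-0.5,0,0.3]
    - [0,0,-1.5,0,0.3]
    - [0,0,-2.5,0,0.3]
    - [0,0,-3,0,0.3]
    - [0,0,-2.5,0,0.2]
    - [0,0,0,2,0.1]
    - [0,0,0,0,0.1]

```text
t: 25.15
eef_pos: [0.5505, 0.0494, 0.1133]
tool_rot: [0.001, 0.069, 0.998, 0.001]
contact_force: [-0.4, -0.2, 0.0]
gripper_width: 0.452
grasp_force: 0.0
```

```bash
python3 - <<'E'
from h import *
need(421.5,232,80,-8)
E
```

```text
t 25.15 pos [550.5  49.4 113.3] yaw -7.87 tilt 0.17 F [-0.4 -0.2  0. ] w 38.4 gf 0.0 q [-0.36  0.43  0.2   1.97 -0.12  0.76  1.34]
 -> shift [15.33 16.28  3.31] turn 0.13
```

Emit:
drive_tool:
  series:
    - [1.8,1.9,0,0,0.1]
    - [2.2,2.3,0,0,0.1]
    - [2.3,2.4,0,0,0]
    - [2.4,2.5,0,0,0]
    - [2.4,2.5,0,0,0]
    - [2.3,2.5,0,0,0]
    - [1.9,2.2,0,0,0]
    - [0,0,0,0,0]

```text
t: 25.95
eef_pos: [0.4177, 0.2352, 0.1113]
tool_rot: [-0.001, 0.065, 0.998, 0.0]
contact_force: [0.6, -1.4, -0.4]
gripper_width: 0.501
grasp_force: 0.0
```

Emit:
drive_tool:
  series:
    - [0,0,2,0,0]
    - [0,0,1.3,0,0]
    - [0,0,0,0,0]
    - [0,0,0,0,0]

```text
t: 26.35
eef_pos: [0.4206, 0.2309, 0.0784]
tool_rot: [-0.0, 0.069, 0.998, -0.0]
contact_force: [0.6, 0.2, 0.1]
gripper_width: 0.501
grasp_force: 0.0
```

```bash
python3 - <<'E'
from h import *
need(421.5,232,5,-8)
im=imaging.read_camera('side'); t=imaging.read_camera('top')
for k,z in(('black_bolt_mid',.016),('black_tray',.012),('rusty_bolt_mid',.009)): print(k,rect('top',k,z),rect('side',k,z))
cv2.imwrite('pics/s9.png',np.hstack([cv2.resize(im[150:270,220:360],None,fx=2.8,fy=2.8,interpolation=2),cv2.resize(t[130:250,260:400],None,fx=2.8,fy=2.8,interpolation=2)])[:,:,::-1])
E
```

```text
t 26.35 pos [420.6 230.9  78.4] yaw -7.87 tilt 0.05 F [0.6 0.2 0.1] w 42.6 gf 0.0 q [-0.74  0.38  0.13  2.15 -0.09  0.62  0.88]
 -> shift [-0.08  0.13  7.34] turn 0.13
black_bolt_mid (0.75, array([548.2,  50.8]), array([67.8, 19.9]), 1.1, array([544.2,  48.6])) (0.69, array([539.6,  50. ]), array([77.9, 22.9]), -7.4, array([536.4,  52.6]))
black_tray (0.7, array([547.8,  49.4]), array([113. ,  81.2]), -6.5, array([547.1,  50.1])) (0.65, array([541.9,  55.4]), array([126.1,  87.9]), -5.5, array([534.3,  57.7]))
rusty_bolt_mid None (0.6, array([416.3, 233.4]), array([46.3, 14.8]), -13.8, array([414.2, 235.1]))
```

View pics/s9.png

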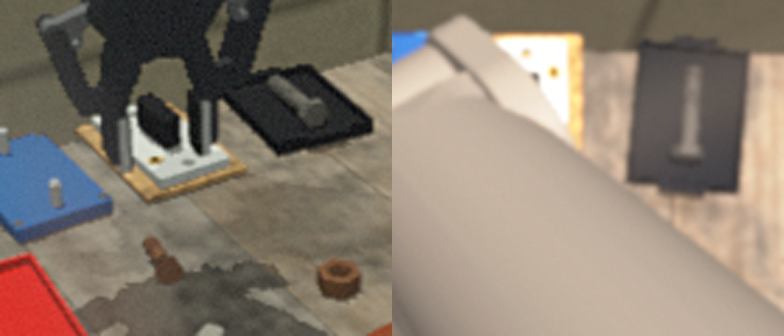

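The black bolt lies in the middle of the black tray, along its length. Now the rusty bolt.

Emit:
drive_tool:
  series:
    - [-0.1,0.1,2,0,0]
    - [0,0,2,0.6,0]
    - [0,0,2,0,0]
    - [0,0,0.8,0,0]
    - [0,0,0.5,0,0]
    - [0,0,0,0,0]
    - [0,0,0,0,0]

```text
t: 27.45
eef_pos: [0.422, 0.2327, 0.0059]
tool_rot: [0.0, 0.074, 0.997, 0.0]
contact_force: [-0.4, -0.3, 0.6]
gripper_width: 0.5
grasp_force: 0.0
```

Emit:
drive_tool:
  series:
    - [0,0,0,0,0.3]
    - [0,0,0,0,0.6]
    - [0,0,0,0,1]
    - [0,0,0,0,1]
    - [0,0,0,0,1]
    - [0,0,0,0,1]

```text
t: 28.05
eef_pos: [0.4219, 0.2327, 0.006]
tool_rot: [0.0, 0.074, 0.997, 0.0]
contact_force: [-1.8, -0.9, 5.2]
gripper_width: 0.201
grasp_force: 39.2
```

Emit:
drive_tool:
  series:
    - [0,0,-0.5,0,1]
    - [0,0,-1.5,0,1]
    - [0,0,-2.5,0,1]
    - [0,0,-2.5,-2.5,1]
    - [0,0,-1,-2.5,1]
    - [0,0,0,0,1]
    - [0,0,0,0,1]

```text
t: 28.75
eef_pos: [0.4214, 0.2324, 0.0853]
tool_rot: [0.0, 0.031, 1.0, 0.0]
contact_force: [0.3, 0.7, -0.5]
gripper_width: 0.203
grasp_force: 39.3
```

```bash
python3 - <<'E'
from h import *
need(415.5,344.8,80,-3.5)
im=imaging.read_camera('side')
cv2.imwrite('pics/s10.png',cv2.resize(im[130:270,200:360],None,fx=3.5,fy=3.5,interpolation=2)[:,:,::-1])
E
```

```text
t 28.75 pos [421.4 232.4  85.3] yaw -3.51 tilt 0.02 F [ 0.3  0.7 -0.5] w 17.3 gf 39.3 q [-0.73  0.37  0.12  2.14 -0.07  0.63  0.95]
 -> shift [ 1.27 11.18  0.53] turn -0.01
```

View pics/s10.png

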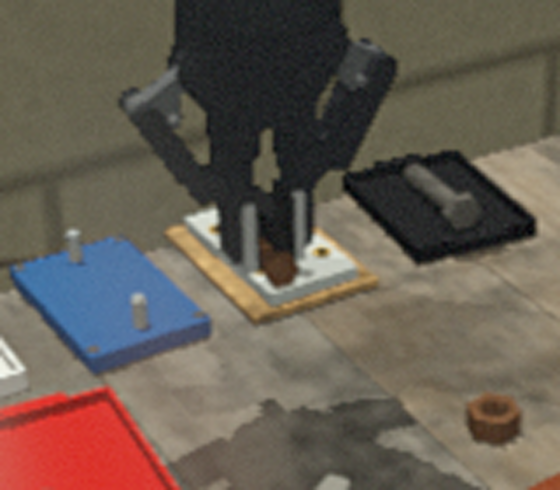

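The rusty bolt is held between the pads (17.3 mm wide). On to the red tray.

Emit:
drive_tool:
  series:
    - [0.2,1.7,0,0,1]
    - [0.2,2,0,0,1]
    - [0.2,2,0,0,1]
    - [0.2,2,0,0,1]
    - [0.2,1.7,0,0,1]
    - [0.3,1.8,0,0,1]
    - [0,0,0,0,1]
    - [0,0,0,0,1]

```text
t: 29.6
eef_pos: [0.415, 0.3447, 0.0849]
tool_rot: [-0.0, 0.03, 1.0, -0.001]
contact_force: [-0.1, -0.3, -0.5]
gripper_width: 0.202
grasp_force: 39.3
```

Emit:
drive_tool:
  series:
    - [0,0,2,0,1]
    - [0,0,2,0,1]
    - [0,0,0,0,1]
    - [0,0,0,0,1]

```text
t: 30.0
eef_pos: [0.4154, 0.3439, 0.0454]
tool_rot: [-0.0, 0.031, 1.0, -0.001]
contact_force: [0.4, 0.4, -0.5]
gripper_width: 0.206
grasp_force: 39.3
```

```bash
python3 - <<'E'
from h import *
need(415.5,344.8,11.2,-3.5)
E
```

```text
t 30.0 pos [415.4 343.9  45.4] yaw -3.52 tilt 0.07 F [ 0.4  0.4 -0.5] w 17.5 gf 39.3 q [-0.88  0.51  0.09  2.02 -0.08  0.61  0.78]
 -> shift [-0.01  0.1   3.42] turn -0.02
```

Emit:
drive_tool:
  series:
    - [0,0.1,1.5,0,1]
    - [0,0,1,0,1]
    - [0,0,0.4,0,1]
    - [0,0,0.2,0,1]
    - [0,0,0.2,0,1]
    - [0,0,0.1,0,1]
    - [0,0,0,0,1]
    - [0,0,0,0,1]

```text
t: 30.8
eef_pos: [0.4154, 0.3462, 0.0115]
tool_rot: [0.0, 0.03, 1.0, 0.0]
contact_force: [0.1, -0.1, -0.1]
gripper_width: 0.2
grasp_force: 39.3
```

```bash
python3 - <<'E'
from h import *
need(415.5,344.8,11.2,-3.5)
E
```

```text
t 30.8 pos [415.4 346.2  11.5] yaw -3.44 tilt 0.02 F [ 0.1 -0.1 -0.1] w 17.0 gf 39.3 q [-0.88  0.57  0.08  2.03 -0.09  0.54  0.78]
 -> shift [-0.01 -0.14  0.03] turn 0.06
```

Emit:
drive_tool:
  series:
    - [0,-0.1,0,0,1]
    - [0,0,0,0,1]
    - [0,0,0,0,0.5]
    - [0,0,0,0,0.4]
    - [0,0,0,0,0.4]
    - [0,0,0,0,0.3]

```text
t: 31.4
eef_pos: [0.4153, 0.3451, 0.0113]
tool_rot: [0.0, 0.03, 1.0, 0.0]
contact_force: [1.1, -0.5, 0.3]
gripper_width: 0.347
grasp_force: 0.0
```

Emit:
drive_tool:
  series:
    - [0,0,-0.5,0,0.3]
    - [0,0,-1.5,0,0.3]
    - [0,0,-3,0,0.3]
    - [0,0,-4,0,0.3]
    - [0,0,-4,0,0.2]
    - [0,0,-4,0,0.1]
    - [0,0,-3,0,0]
    - [0,0,0,0,0]

```text
t: 32.2
eef_pos: [0.4174, 0.3469, 0.2163]
tool_rot: [0.003, 0.03, 1.0, 0.003]
contact_force: [0.4, 0.8, -0.8]
gripper_width: 0.5
grasp_force: 0.0
```

Emit:
drive_tool:
  series:
    - [2,2,0,0,0]
    - [2.5,2.5,0,0,0]
    - [2.5,2.5,0,0,0]
    - [2.5,3,0,0,0]
    - [2.5,3,0,0,0]
    - [2.5,3,0,0,0]
    - [2.5,3,0,0,0]
    - [2.5,3,0,0,0]

```text
t: 33.0
eef_pos: [0.2326, 0.5769, 0.2105]
tool_rot: [-0.0, 0.03, 1.0, -0.001]
contact_force: [0.7, 0.5, -0.1]
gripper_width: 0.502
grasp_force: 0.0
```

Emit:
drive_tool:
  series:
    - [1.5,2.5,0,0,0]
    - [1,2,0,0,0]
    - [0,0,0,0,0]
    - [0,0,0,0,0]

```text
t: 33.4
eef_pos: [0.2113, 0.6222, 0.2102]
tool_rot: [-0.0, 0.03, 1.0, -0.001]
contact_force: [0.3, -0.7, -0.5]
gripper_width: 0.503
grasp_force: 0.0
```

```bash
python3 - <<'E'
from h import *
need(156,657,231,13)
t=imaging.read_camera('top')
for k,z in(('bright_bolt_mid',.016),('white_tray',.012),('black_bolt_mid',.016),('black_tray',.012),('rusty_bolt_mid',.014),('red_tray',.012),('jig_grip',.014),('cork_mat',.006)): print(k,rect('top',k,z))
cv2.imwrite('pics/t11.png',cv2.resize(t[130:300,175:400],None,fx=3.5,fy=3.5,interpolation=2)[:,:,::-1])
E
```

```text
t 33.4 pos [211.3 622.2 210.2] yaw -3.4 tilt 0.11 F [ 0.3 -0.7 -0.5] w 42.8 gf 0.0 q [-1.35  0.47  0.01  1.62 -0.01  1.06  0.18]
 -> shift [ 4.61  4.64 -2.09] turn -16.4
bright_bolt_mid (0.78, array([548.1, 372.7]), array([59.9, 19.8]), 2.5, array([547.6, 373. ]))
white_tray (0.8, array([549.6, 373.4]), array([113.8,  80.1]), 2.2, array([549.1, 373.3]))
black_bolt_mid (0.71, array([548.2,  49.8]), array([68.3, 19.8]), -0.9, array([545.4,  48.4]))
black_tray (0.79, array([549.3,  49.9]), array([118.2,  82.6]), -5.5, array([548.2,  49.7]))
rusty_bolt_mid (0.54, array([416.3, 344.2]), array([41.2, 17.5]), 1.1, array([414.5, 342.6]))
red_tray (0.95, array([413.8, 344.2]), array([112.8,  81.8]), -2.8, array([414.3, 344.1]))
jig_grip (0.57, array([547.8, 163.8]), array([103.7,  57.1]), 1.9, array([547.2, 164. ]))
cork_mat (0.62, array([549.9, 164.1]), array([116.3,  82.1]), 0.9, array([546.3, 167.7]))
```

View pics/t11.png

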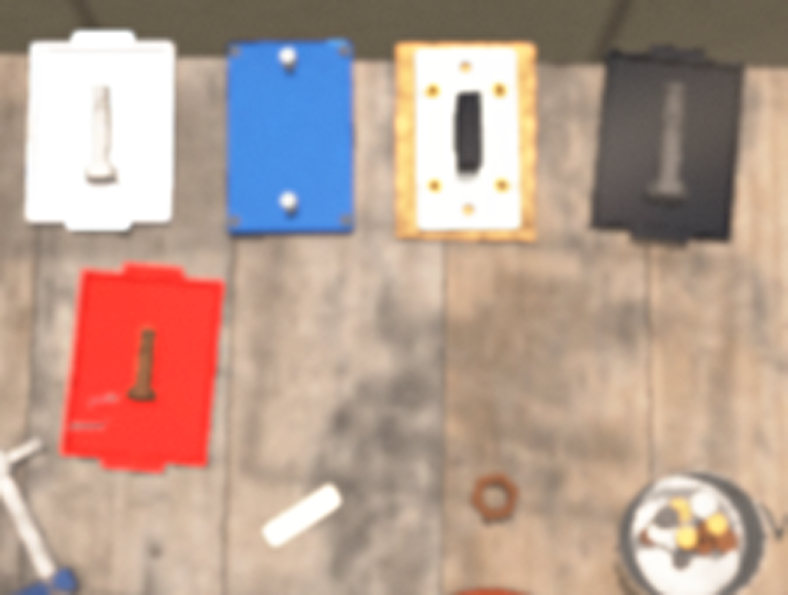

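Each bolt lies centred and lengthways in its own tray, the plate is flat and central on the mat, and the nut is still at (494,498) in the crop. Handing in.

```bash
python3 -c "
from station import hand_in
print(hand_in())"
```

```text
the job is handed in; nothing more can be done
None
```

The job is handed in at about 33 s: the jig plate is flat on the middle of the cork mat, each bolt lies lengthways within about 3 mm of the middle of its own tray, and the nut is where it lay.

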